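# Press-test the sponge daubers and take out the stiff ones

## Robot

A 6-joint arm with a two-finger parallel gripper is mounted at the origin on the work surface. World frame = base frame: x ahead of the robot, y to its left, z up, the work surface at z = 0. Lengths are in m, angles in rad, forces in N, time in s.
With the tool pointing down it reaches from about 0.35 to 0.725 m from the base axis. Payload 4.3 kg.
Tool frame: the origin (TCP) lies at the very end of the fingers, on their centre line; the grasp point (between the pads) lies 19 mm behind it; z points along the fingers, y is the line along which they close (so a half turn about z gives the same grasp; the last joint's range is limited). The gripper opens to 85 mm and grips with 20 to 120 N. Pads are 22 mm wide; open, the fingers measure 114 mm over their backs; the gripper's body (76 mm by 85 mm) begins 54 mm behind the grasp point. The pads swing forward as they close: fully open they stand 13 mm farther back than shut.
Start: joints at [-1.437, 0.377, 0.081, 1.274, 0, 1.46], TCP at [0.139, -0.558, 0.231] pointing down, gripper open.
Joint ranges: [-2.72, 2.72], [-0.84, 1.66], [-1.02, 1.22], [-1.77, 2.12], [-1.37, 1.28], [-3.14, 3.14]. Speed limits (rad/s): [2.57, 2.57, 3.14, 3.14, 3.14, 3.14].

## Interface

Orientations are given as a 3x3 rotation matrix whose columns are the frame's x, y, z axes.
In Python, from cell import bot gives the robot as it stands.
- The arm moves only by the shell command python3 -m jog 'ROWS' [FORCE]. ROWS is JSON, one flat list of numbers, 7 for each row, row after row: the shift along the tool's x, y, z as a fraction of full scale, then the turn, a rotation vector about the tool's x, y, z as a fraction of full scale, then the opening, from 0 (shut) to 1 (fully open). In form: [dx, dy, dz, wx, wy, wz, fingers, dx, dy, dz, wx, wy, wz, fingers, ...]. A call has 1 to 8 rows; each row shifts and turns the commanded pose from where the row before left it, along the tool's axes as they then stand; what a row does not reach is not made up. Full scale, the value 1, is 0.1 m for a shift and 0.5 rad for a turn. A row lasts 1/8 s, in which the tool goes at most 62.5 mm and 10.7 degrees, less where a joint would pass 70% of its speed; a pose out of reach is approached as far as the arm can. A call with a number of a shift or a turn outside -1 to 1 is refused whole. A call with a gripper value outside its range is refused whole. The fingers move at their own pace and stop on an object; FORCE is the grip in N (left out, the last holds). Time passes only in rows, so rows that do not move let the fingers close. It gives the time, the measured TCP pose, the force, the opening and the grip force at its end, in the units of the state.
- bot.read_state(): the state, without advancing time (a new reading comes with each control period).
- bot.camera(name): name is "scene" or "top"; returns a dict with "img" (420x560x3 uint8, red, green, blue), "fx", "fy", "cx", "cy" (pixels), "rvec" (rotation vector, rad) and "tvec" (3), from world to camera coordinates, as OpenCV has them. Camera axes: x right, y down, z forward; pixel columns grow to the right and rows downward; lengths in m; the calibration is good to about 2 mm. A picture is of the moment at which its call begins. There is no depth.
- bot.hand_in(): hands the job in; it is judged then, once.
Trained networks look in the newest picture that a camera, given by its name, has taken for a name from the list of things; names that differ only in an ending like _2 or _b are one class to them, and where a whole thing is asked for, a point or a joint stands for the part that bears it (a point fixed in the world has none). Each returns a list of dicts, best first, with "conf" (0 to 1); they miss things now and then, are a little off and sometimes report something else, mostly with a low value. They report only what shows in the picture. A call takes as long as a camera call. They do not tell look-alikes from the thing itself.
- bot.search_frame(camera, label): "extent" ([left, top, right, bottom] in pixels, round what is visible of it).
- bot.tip_of(camera, label): "point" ([column, row] in pixels: a listed point, or the origin of a listed thing).
The state is a dict: "clock": time; "q": joint angles; "joint_velocities": joint speeds; "tau": joint torques, N m; "eef_pos": TCP position; "ee_rot": TCP orientation; "ft_force": force on the tool from outside, world axes, zero at the start; "torque": the same for the moment, N m; "finger_gap": finger opening in m; "gripper_force": force on a finger pad.
Only numpy, scipy, OpenCV 4.12 (cv2) and the standard library are available. Lean on these libraries where they do the work, as an engineer would, in place of code of your own. Each camera call takes 0.05 s, during which the arm holds its last target. There are 200 camera calls.

## Task

Some of the four sponge daubers in the wooden stand have gone stiff with dried paint. Working along the row from the robot's left to its right, press each sponge straight down about 7 mm with the fingertips and hold it there a moment to feel how hard it pushes back, without ever crushing it (never deeper than 10 mm). Lift the stiff ones out of the stand into the steel tray, leave the soft ones standing in their holes, and leave everything else on the desk alone.

Things in the scene. Friction and masses are not known exactly. Their poses are not given: they have to be found in the camera images.
- stand: Wooden dauber stand, a fixed block 64 (x) x 216 (y) x 40 mm (z); origin at the centre of its underside, y along its row of four through holes (21 mm wide, at y = +82.5, +27.5, -27.5, -82.5 mm). Its yaw is within 0.35 rad of 0, so its +y end is the robot's left. It stands on one side of the desk, the tray on the other.
- stand_hole0 (a point): Centre of the mouth, at the stand's top face, of hole 1 counted from the robot's left (+y) to its right.
- stand_hole1 (a point): Centre of the mouth, at the stand's top face, of hole 2 counted from the robot's left (+y) to its right.
- stand_hole2 (a point): Centre of the mouth, at the stand's top face, of hole 3 counted from the robot's left (+y) to its right.
- stand_hole3 (a point): Centre of the mouth, at the stand's top face, of hole 4 counted from the robot's left (+y) to its right.
- dauber_a: One of four like sponge daubers, sponge up in the stand's holes, in changing order. Origin: bottom of its handle; z up through the sponge. Wooden handle 18 mm across from z = 0 to 34 mm (in the hole); round grip head 36 mm across, z = 34 to 62 mm, its lower face resting on the stand; above it a foam sponge 30 mm across sticking out 14 to 22 mm, worn differently: find its top by touch. About 65 g.
- sponge_a (a joint): How far dauber_a's sponge is pressed into its head, in m: 0 free, 0.012 crushed fully. The push back grows evenly with depth: at 7 mm about 4 to 5 N if soft and sound, 13 to 15 N if stiff. Which are stiff is known only by pressing.
- dauber_b: One of four like sponge daubers, sponge up in the stand's holes, in changing order. Origin: bottom of its handle; z up through the sponge. Wooden handle 18 mm across from z = 0 to 34 mm (in the hole); round grip head 36 mm across, z = 34 to 62 mm, its lower face resting on the stand; above it a foam sponge 30 mm across sticking out 14 to 22 mm, worn differently: find its top by touch. About 65 g.
- sponge_b (a joint): How far dauber_b's sponge is pressed into its head, in m: 0 free, 0.012 crushed fully. The push back grows evenly with depth: at 7 mm about 4 to 5 N if soft and sound, 13 to 15 N if stiff. Which are stiff is known only by pressing.
- dauber_c: One of four like sponge daubers, sponge up in the stand's holes, in changing order. Origin: bottom of its handle; z up through the sponge. Wooden handle 18 mm across from z = 0 to 34 mm (in the hole); round grip head 36 mm across, z = 34 to 62 mm, its lower face resting on the stand; above it a foam sponge 30 mm across sticking out 14 to 22 mm, worn differently: find its top by touch. About 65 g.
- sponge_c (a joint): How far dauber_c's sponge is pressed into its head, in m: 0 free, 0.012 crushed fully. The push back grows evenly with depth: at 7 mm about 4 to 5 N if soft and sound, 13 to 15 N if stiff. Which are stiff is known only by pressing.
- dauber_d: One of four like sponge daubers, sponge up in the stand's holes, in changing order. Origin: bottom of its handle; z up through the sponge. Wooden handle 18 mm across from z = 0 to 34 mm (in the hole); round grip head 36 mm across, z = 34 to 62 mm, its lower face resting on the stand; above it a foam sponge 30 mm across sticking out 14 to 22 mm, worn differently: find its top by touch. About 65 g.
- sponge_d (a joint): How far dauber_d's sponge is pressed into its head, in m: 0 free, 0.012 crushed fully. The push back grows evenly with depth: at 7 mm about 4 to 5 N if soft and sound, 13 to 15 N if stiff. Which are stiff is known only by pressing.
- tray: Open steel tray 160 (x) x 200 (y) x 35 mm (z), walls 3 mm, floor 3 mm, fixed to the table; origin at the centre of its underside, z up.
- paint_pot: Bystander: small clear paint pot with a white cap, 38 mm across, 42 mm tall, standing beyond the stand; origin at the centre of its underside.
- brushes: Bystander: bundle of seven artist's brushes, 190 x 38 x 19 mm, lying on the robot's side of the stand; origin at the centre of its underside.
- palette_knife: Bystander: palette knife 180 mm long, 14 mm tall, lying on the robot's side of the tray; origin at the centre of its underside.
- lacquer_box: Bystander: open black lacquer box, red inside, 85 x 68 x 34 mm; origin at the centre of its underside.
- wrist_bridge: Bystander: dark wooden hand-rest, a bridge 250 x 45 x 52 mm; origin at the centre of its underside.
- phone: Bystander: phone lying flat, 150 x 74 x 9 mm, beyond the stand and tray; origin at the centre of its underside.
- mug: Bystander: blue mug, 80 mm across, 90 mm tall, beyond the stand and tray; origin at the centre of its underside.
- tall_jar: Bystander: glass jar with a black cap, 60 mm across, 75 mm tall, beyond the stand and tray; origin at the centre of its underside.
Not all that is in view belongs to the job. Leave any red or turquoise look-alike of the dauber_a alone.

How it is judged:
On the way, in this order (a step that is already met when the one before it is completed fails the run):
1. the sponge in the first hole from the robot's left is pressed in at least 5 mm by the fingertips and held so for 0.3 s (((value of joint sponge_a above 0.005 m and contact force between the fingers and dauber_a above 1 N and horizontal distance between dauber_a and stand_hole0 below 0.012 m) or (value of joint sponge_b above 0.005 m and contact force between the fingers and dauber_b above 1 N and horizontal distance between dauber_b and stand_hole0 below 0.012 m) or (value of joint sponge_c above 0.005 m and contact force between the fingers and dauber_c above 1 N and horizontal distance between dauber_c and stand_hole0 below 0.012 m) or (value of joint sponge_d above 0.005 m and contact force between the fingers and dauber_d above 1 N and horizontal distance between dauber_d and stand_hole0 below 0.012 m))), for 0.3 s.
2. the sponge in the second hole from the robot's left is pressed in at least 5 mm by the fingertips and held so for 0.3 s (((value of joint sponge_a above 0.005 m and contact force between the fingers and dauber_a above 1 N and horizontal distance between dauber_a and stand_hole1 below 0.012 m) or (value of joint sponge_b above 0.005 m and contact force between the fingers and dauber_b above 1 N and horizontal distance between dauber_b and stand_hole1 below 0.012 m) or (value of joint sponge_c above 0.005 m and contact force between the fingers and dauber_c above 1 N and horizontal distance between dauber_c and stand_hole1 below 0.012 m) or (value of joint sponge_d above 0.005 m and contact force between the fingers and dauber_d above 1 N and horizontal distance between dauber_d and stand_hole1 below 0.012 m))), for 0.3 s.
3. the sponge in the third hole from the robot's left is pressed in at least 5 mm by the fingertips and held so for 0.3 s (((value of joint sponge_a above 0.005 m and contact force between the fingers and dauber_a above 1 N and horizontal distance between dauber_a and stand_hole2 below 0.012 m) or (value of joint sponge_b above 0.005 m and contact force between the fingers and dauber_b above 1 N and horizontal distance between dauber_b and stand_hole2 below 0.012 m) or (value of joint sponge_c above 0.005 m and contact force between the fingers and dauber_c above 1 N and horizontal distance between dauber_c and stand_hole2 below 0.012 m) or (value of joint sponge_d above 0.005 m and contact force between the fingers and dauber_d above 1 N and horizontal distance between dauber_d and stand_hole2 below 0.012 m))), for 0.3 s.
4. the sponge in the fourth hole from the robot's left is pressed in at least 5 mm by the fingertips and held so for 0.3 s (((value of joint sponge_a above 0.005 m and contact force between the fingers and dauber_a above 1 N and horizontal distance between dauber_a and stand_hole3 below 0.012 m) or (value of joint sponge_b above 0.005 m and contact force between the fingers and dauber_b above 1 N and horizontal distance between dauber_b and stand_hole3 below 0.012 m) or (value of joint sponge_c above 0.005 m and contact force between the fingers and dauber_c above 1 N and horizontal distance between dauber_c and stand_hole3 below 0.012 m) or (value of joint sponge_d above 0.005 m and contact force between the fingers and dauber_d above 1 N and horizontal distance between dauber_d and stand_hole3 below 0.012 m))), for 0.3 s.
At the end, for the whole second after the job is handed in: Both stiff daubers are at rest in the tray, lying, leaning or standing (bottom of the handle between its walls and less than 60 mm above the table); both soft ones stand upright (within 0.12 rad) at rest in their holes, within 8 mm of where they began (x of dauber_b in the frame of tray between -0.079 and 0.079 m and y of dauber_b in the frame of tray between -0.099 and 0.099 m and z of each of dauber_b, dauber_c in the frame of tray below 0.06 m and linear speed of each of dauber_b, dauber_c, dauber_a, dauber_d below 0.03 m/s and x of dauber_c in the frame of tray between -0.079 and 0.079 m and y of dauber_c in the frame of tray between -0.099 and 0.099 m and distance of each of dauber_a, dauber_d from where it was at the start of the episode below 0.008 m and angle between each of dauber_a, dauber_d's own z axis and vertical below 0.12 rad); the robot touches nothing.
It fails at once if a sponge is pressed in more than 10 mm, which crushes it (value of joint any of sponge_a, sponge_b, sponge_c, sponge_d above 0.01 m).
It fails at once if a bystander is moved more than 20 mm (distance of any of paint_pot, brushes, palette_knife, lacquer_box, wrist_bridge, phone, mug, tall_jar from where it was at the start of the episode above 0.02 m).
It also fails if it takes over 72 s, if anything falls off the work surface, if the arm or the gripper's body presses on something with over 40 N, if the wrist force passes 120 N, or if a joint passes its speed limit or range.

## Working session

There is one attempt and no reset: what is moved stays moved. The work goes in short steps, Python scripts to look and compute and a shell command to move; the robot and the scene stay as the last step left them, time stands still between calls to the robot, and variables do not carry over. Pictures are saved under pics/ and viewed, at most 10 in all, crops included, and the job is handed in when it is done.

```bash
mkdir -p pics; ls; python3 - <<'E'
from cell import bot
import cv2,numpy as np
for c in ["scene","top"]:
    d=bot.camera(c); cv2.imwrite(f"pics/{c}0.png",d["img"][:,:,::-1])
    R=cv2.Rodrigues(np.array(d["rvec"]))[0]; print(c,d["fx"],d["cx"],d["cy"],(-R.T@np.array(d["tvec"]).ravel()).round(3))
    for l in ["stand","tray","dauber_a","stand_hole0","stand_hole1","stand_hole2","stand_hole3"]:
        if "hole" not in l: print(l,[( [round(x) for x in r["extent"]],round(r["conf"],2)) for r in bot.search_frame(c,l)])
        print(l,[( [round(x,1) for x in r["point"]],round(r["conf"],2)) for r in bot.tip_of(c,l)])
s=bot.read_state();print({k:np.round(v,3).tolist() for k,v in s.items()})
E
```

```text
pics
scene 392.5212105551539 272.11466210624894 210.8044162368396 [ 0.921 -0.47   0.82 ]
stand [([163, 229, 256, 292], 0.59)]
stand [([213.5, 258.5], 0.57)]
tray [([171, 250, 185, 272], 0.64), ([248, 142, 341, 213], 0.59)]
tray [([291.4, 180.8], 0.57)]
dauber_a [([235, 217, 248, 242], 0.86), ([135, 240, 147, 269], 0.75), ([213, 233, 227, 251], 0.74), ([194, 241, 210, 263], 0.68), ([170, 249, 187, 272], 0.67), ([126, 273, 146, 297], 0.6), ([164, 227, 259, 287], 0.42)]
dauber_a [([247.1, 243.9], 0.84), ([205.3, 264.4], 0.79), ([182.6, 271.4], 0.78), ([224.4, 254.3], 0.78), ([140.1, 292.6], 0.77), ([144.8, 261.1], 0.59)]
stand_hole0 [([240.7, 232.8], 0.95), ([216.0, 241.5], 0.87), ([178.7, 267.1], 0.69)]
stand_hole1 [([240.7, 232.8], 0.95), ([216.0, 241.5], 0.87), ([178.7, 267.1], 0.69)]
stand_hole2 [([240.7, 232.8], 0.95), ([216.0, 241.5], 0.87), ([178.7, 267.1], 0.69)]
stand_hole3 [([240.7, 232.8], 0.95), ([216.0, 241.5], 0.87), ([178.7, 267.1], 0.69)]
top 544.2015496630672 270.8208133948582 208.09527654329145 [0.465 0.022 1.573]
stand [([286, 210, 366, 254], 0.68), ([283, 254, 350, 2
[... 578 characters left out ...]
223.7], 0.97), ([355.4, 239.1], 0.84), ([336.7, 237.0], 0.61), ([318.0, 228.7], 0.55)]
stand_hole2 [([301.5, 223.7], 0.97), ([355.4, 239.1], 0.84), ([336.7, 237.0], 0.61), ([318.0, 228.7], 0.55)]
stand_hole3 [([301.5, 223.7], 0.97), ([355.4, 239.1], 0.84), ([336.7, 237.0], 0.61), ([318.0, 228.7], 0.55)]
{'clock': 1.1, 'q': [-1.437, 0.377, 0.081, 1.274, -0.0, 1.46], 'joint_velocities': [0.001, 0.0, 0.002, 0.003, 0.001, -0.002], 'tau': [0.001, -46.354, 27.016, 0.0, -0.0, 0.0], 'eef_pos': [0.139, -0.558, 0.231], 'ee_rot': [[0.97, 0.241, -0.0], [0.241, -0.97, -0.0], [-0.0, 0.0, -1.0]], 'ft_force': [0.438, -1.01, 0.979], 'torque': [0.008, -0.007, 0.008], 'gripper_force': 0.0, 'finger_gap': 0.085}
```

```bash
python3 - <<'E'
import cv2
a=cv2.imread("pics/top0.png")[150:330,150:440]; b=cv2.imread("pics/scene0.png")[120:320,110:370]
cv2.imwrite("pics/top0c.png",cv2.resize(a,(796,494),interpolation=cv2.INTER_CUBIC)); cv2.imwrite("pics/scene0c.png",cv2.resize(b,(780,600),interpolation=cv2.INTER_CUBIC))
E
```

```text
(no output)
```

View pics/top0c.png

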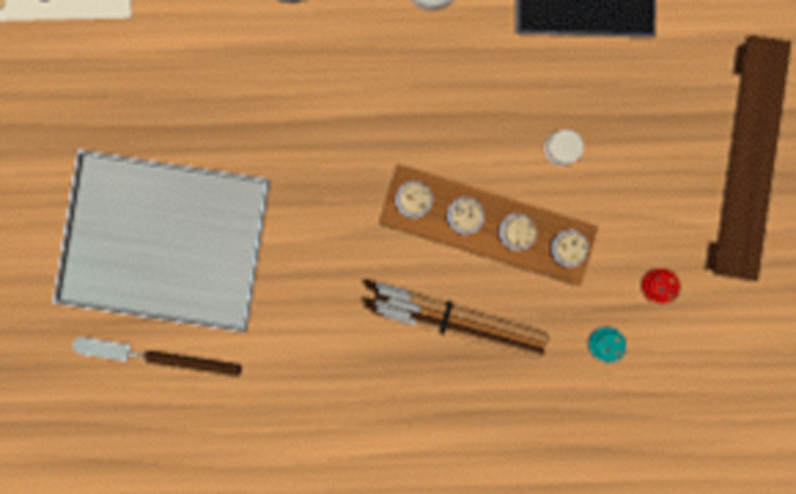

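View pics/scene0c.png

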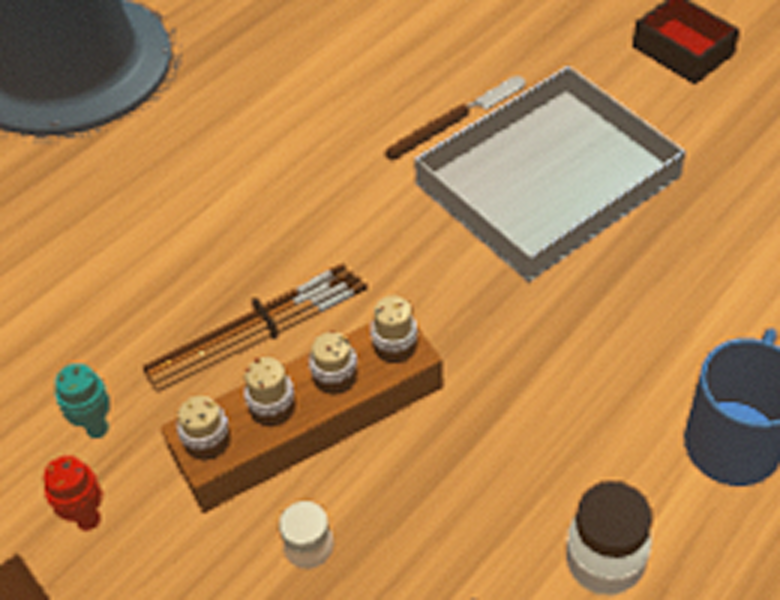

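Top view: the stand holds four beige daubers at about (300,222), (319,228), (339,234) and (358,240) px, left to right. The two look-alikes are red (391,254) and turquoise (371,275), both outside the stand, and stay untouched. The tray is on the left at about (208,237). The scene crop agrees: beige sponges in the stand, red and turquoise lying apart.

```bash
cat > h.py <<'E'
import numpy as np, cv2, json
from scipy.optimize import least_squares
def proj(d,P): return cv2.projectPoints(np.array(P,float).reshape(-1,1,3),np.array(d["rvec"],float),np.array(d["tvec"],float),np.array([[d["fx"],0,d["cx"]],[0,d["fy"],d["cy"]],[0,0,1]],float),None)[0].reshape(-1,2)
def body(p,L):
    c,s=np.cos(p[2]),np.sin(p[2]); L=np.array(L,float); return np.c_[p[0]+c*L[:,0]-s*L[:,1],p[1]+s*L[:,0]+c*L[:,1],L[:,2]]
H=[[0,y,.04] for y in (.0825,.0275,-.0275,-.0825)]
E
python3 - <<'E'
from h import *
from cell import bot
T=bot.camera("top");S=bot.camera("scene")
box=lambda a,b,z:[[a,b,z],[a,-b,z],[-a,-b,z],[-a,b,z]]
st=np.array([[397,164],[598,226],[580,285],[379,224]])/2.745+150
tr=np.array([[79,151],[269,180],[246,330],[55,301]])/2.745+150
sts=np.array([[205,510],[443,383]])/3+[110,120] # scene bottom? use check only
sp=np.array([[413,199],[465,215],[518,231],[570,248]])/2.745+150
sps=np.array([[392,305],[331,345],[265,372],[201,413]])/3+[110,120]
def hd(p,hs): return body(p,[[0,H[i][1],.068+hs[i]] for i in range(4)])
f=lambda v:np.r_[(proj(T,body(v,box(.032,.108,.04)))-st).ravel(),(proj(T,hd(v,v[3:7]))-sp).ravel(),(proj(S,hd(v,v[3:7]))-sps).ravel()]
r=least_squares(f,[.4,-.14,-.29,.018,.018,.018,.018]);print("stand",r.x.round(4),r.fun.round(1))
t=least_squares(lambda v:(proj(T,body(v,box(.08,.1,.035)))-tr).ravel(),[.4,.18,0]);print("tray",t.x.round(4),t.fun.round(1))
print(body(r.x,H).round(4))
for n,d in(("t",T),("s",S)):
    k=4; im=cv2.resize(d["img"][:,:,::-1],None,fx=k,fy=k,interpolation=cv2.INTER_CUBIC)
    dr=lambda P,c:cv2.polylines(im,[((proj(d,P)+.5)*k).astype(int)],True,c,1)
    for z in(0,.04): dr(body(r.x,box(.032,.108,z)),(0,255,0))
    dr(body(t.x,box(.08,.1,.035)),(255,0,0))
    a=np.linspace(0,6.28,24)
    for h in H: dr(body(r.x,np.c_[.018*np.cos(a),h[1]+.018*np.sin(a),0*a+.068]),(255,0,255))
    cv2.imwrite(f"pics/ov_{n}.png",im[820:1120,680:1480] if n=="t" else im[820:1240,480:1080])
np.save("pose.npy",np.r_[r.x[:3],t.x])
E
python3 -c "
import cv2,numpy as np
a=cv2.imread('pics/ov_t.png');b=cv2.imread('pics/ov_s.png');b=cv2.resize(b,(428,300));a=a[:,380-250:380+122] if 0 else a[:,370:742]
cv2.imwrite('pics/ov.png',np.hstack([a,b]))"
```

```text
stand [ 0.4953 -0.1527 -0.3223  0.0206  0.0084  0.015   0.0044] [-0.5 -0.2 -0.4 -0.3 -0.3 -0.  -0.5 -0.3  0.1 -0.1  0.   0.1  0.2  0.1
 -0.2 -0.2 -0.4  0.1 -0.3  0.1 -0.2  0.1 -0.5  0.1]
tray [ 0.4871  0.1811 -0.1746] [-0.2 -0.8  0.5 -0.8  0.2  0.8 -0.6  0.7]
[[ 0.5215 -0.0745  0.04  ]
 [ 0.504  -0.1266  0.04  ]
 [ 0.4866 -0.1788  0.04  ]
 [ 0.4692 -0.231   0.04  ]]
```

View pics/ov.png

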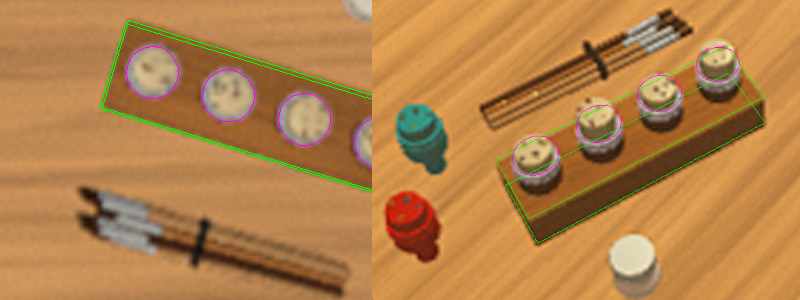

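The top overlay fits the stand and heads within about 1 px, and the scene view agrees to a few mm. Moving to hole 1 with the fingers shut.

```bash
python3 -m jog '[0.45,-0.345,0,0,0,0,0, 0.45,-0.345,0,0,0,0,0, 0.45,-0.345,0,0,0,0,0, 0.45,-0.345,0,0,0,0,0, 0.45,-0.345,0,0,0,0,0, 0.45,-0.345,0,0,0,0,0, 0.45,-0.345,0,0,0,0,0, 0.45,-0.345,0,0,0,0,0]' 40
python3 -m jog '[0,0,0,0,0,-0.335,0, 0,0,0,0,0,-0.335,0, 0,0,0,0,0,-0.335,0, 0,0,0,0,0,-0.335,0, 0,0,0,0,0,-0.335,0, 0,0,0,0,0,-0.335,0, 0,0,0,0,0,0,0]'
cat >> h.py <<'E'
def go(x,y,z,yaw=None):
    "remaining move to x,y,z (fractions), in tool axes, and turn to tool-y world angle yaw"
    from cell import bot
    s=bot.read_state();R=np.array(s["ee_rot"]);d=R.T@(np.array([x,y,z])-s["eef_pos"])
    a=np.arctan2(R[1,1],R[0,1]); w=0 if yaw is None else -(yaw-a)
    print("clock",s["clock"],"tcp",np.round(s["eef_pos"],4),"zax",R[:,2].round(3),"move",(d/.1).round(3),"wz",round(w/.5,3),"F",np.round(s["ft_force"],2))
E
python3 -c "
from h import *
go(.5215,-.0745,.105,-.3223)"
```

```text
clock: 2.2
eef_pos: [0.4226, -0.2018, 0.2316]
ee_rot: [[0.97, 0.241, 0.001], [0.241, -0.97, -0.001], [0.001, 0.001, -1.0]]
ft_force: [1.4, -0.4, -0.2]
finger_gap: -0.0002
gripper_force: 0.0
clock: 3.08
eef_pos: [0.4216, -0.2033, 0.2314]
ee_rot: [[0.318, 0.948, 0.0], [0.948, -0.318, -0.0], [-0.0, 0.0, -1.0]]
ft_force: [0.3, -0.1, -0.7]
finger_gap: 0.0001
gripper_force: 0.0
clock 3.075 tcp [ 0.4216 -0.2033  0.2314] zax [ 0. -0. -1.] move [1.539 0.537 1.264] wz -0.003 F [ 0.32 -0.08 -0.72]
```

```bash
python3 -m jog '[0.385,0.134,0.316,0,0,0,0, 0.385,0.134,0.316,0,0,0,0, 0.385,0.134,0.316,0,0,0,0, 0.385,0.134,0.316,0,0,0,0, 0,0,0,0,0,0,0, 0,0,0,0,0,0,0]' >/dev/null
python3 -c "
from h import *
go(.5215,-.0745,.092,-.3223)
from cell import bot
for i in range(2):
  T=bot.camera('scene');print(bot.read_state()['ft_force'])
cv2.imwrite('pics/hov.png',cv2.resize(T['img'][180:300,150:310,::-1],(800,600),interpolation=cv2.INTER_CUBIC))"
```

```text
clock 3.825 tcp [ 0.521  -0.0745  0.1052] zax [-0.    -0.001 -1.   ] move [0.002 0.005 0.132] wz -0.002 F [-0.33  0.53 -0.1 ]
[0.26464733 0.77797645 0.2239718 ]
[-0.30442149 -0.30726209 -0.5709249 ]
```

View pics/hov.png

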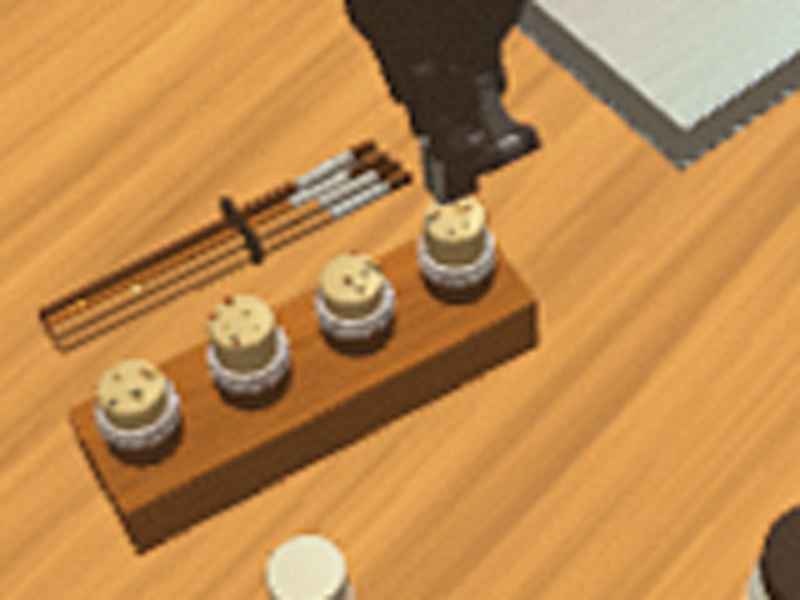

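The shut tip hangs right over the sponge in hole 1 (tip about (450,195), sponge (455,215) in the crop). Probing downward now.

```bash
cat > f.py <<'E'
import re,sys
t=sys.stdin.read()
g=lambda k:re.search(k+r":(.*)",t).group(1)
print(g("clock"),g("eef_pos"),"F",g("ft_force"),g("finger_gap"),g("gripper_force"))
E
python3 -m jog '[0,0,0.13,0,0,0,0, 0,0,0.02,0,0,0,0, 0,0,0,0,0,0,0]'|python3 f.py
python3 -m jog '[0,0,0.02,0,0,0,0, 0,0,0,0,0,0,0]'|python3 f.py
python3 -m jog '[0,0,0.02,0,0,0,0, 0,0,0,0,0,0,0]'|python3 f.py
```

```text
4.3  [0.5206, -0.0745, 0.0897] F  [-1.0, 0.3, -0.4]  0.0002  0.2
 4.55  [0.5211, -0.0743, 0.088] F  [-1.0, -0.4, 1.8]  -0.0002  0.8
 4.8  [0.5212, -0.0743, 0.086] F  [-1.9, -1.7, 3.0]  -0.0  1.4
```

```bash
python3 -m jog '[0,0,0.02,0,0,0,0, 0,0,0,0,0,0,0]'|python3 f.py
python3 -m jog '[0,0,0,0,0,0,0]'|python3 f.py;python3 -m jog '[0,0,0,0,0,0,0]'|python3 f.py
```

```text
5.05  [0.5211, -0.0743, 0.0839] F  [-2.0, -0.6, 4.7]  0.0002  2.1
 5.18  [0.5211, -0.0743, 0.084] F  [-1.9, -1.2, 3.7]  0.0007  2.1
 5.3  [0.5212, -0.0743, 0.084] F  [-1.3, -0.7, 4.4]  0.0  2.1
```

```bash
python3 -m jog '[0,0,0.005,0,0,0,0, 0,0,0,0,0,0,0, 0,0,0,0,0,0,0,0,0,0,0,0,0,0]'|python3 f.py
python3 -m jog '[0,0,-0.16,0,0,0,0, -0.275,0,0,0,0,0,0, -0.275,0,0,0,0,0,0, 0,0,0,0,0,0,0, 0,0,0,0,0,0,0]'|python3 f.py
python3 -c "
from h import *
go(.504,-.1266,.090,-.3223)"
```

```text
5.8  [0.5212, -0.0742, 0.0834] F  [-1.7, -0.7, 5.2]  0.0002  2.2
 6.42  [0.5037, -0.1256, 0.099] F  [-0.4, 0.1, 0.1]  -0.0001  0.0
clock 6.425 tcp [ 0.5037 -0.1256  0.099 ] zax [-0.     0.001 -1.   ] move [-0.008  0.006  0.09 ] wz 0.001 F [-0.39  0.05  0.15]
```

Hole 1 is soft. Its slope is about 0.7 N/mm from z≈0.0905.

```bash
python3 -m jog '[-0.008,0.005,0.09,0,0,0,0, 0,0,0,0,0,0,0]'|python3 f.py
for i in 1 ; do python3 -m jog '[0,0,0.02,0,0,0,0, 0,0,0,0,0,0,0]'|python3 f.py; done
python3 -m jog '[0,0,0.02,0,0,0,0, 0,0,0,0,0,0,0]'|python3 f.py
python3 -m jog '[0,0,0.02,0,0,0,0, 0,0,0,0,0,0,0]'|python3 f.py
```

```text
6.68  [0.5033, -0.1263, 0.0893] F  [-0.3, -0.5, -0.9]  -0.0002  0.0
 6.92  [0.5039, -0.127, 0.0883] F  [-0.8, 0.3, 0.6]  0.0002  0.0
 7.18  [0.5039, -0.1273, 0.0863] F  [-0.5, -0.2, -0.9]  -0.0001  0.0
 7.42  [0.5038, -0.1272, 0.0842] F  [-0.8, 0.3, -0.6]  -0.0003  0.0
```

```bash
python3 -m jog '[0,0,0.02,0,0,0,0, 0,0,0,0,0,0,0]'|python3 f.py
python3 -m jog '[0,0,0.02,0,0,0,0, 0,0,0,0,0,0,0]'|python3 f.py
```

```text
7.68  [0.5038, -0.1272, 0.0822] F  [-0.5, -0.5, -0.2]  0.0004  0.0
 7.92  [0.504, -0.1273, 0.0806] F  [-1.3, 0.3, 3.0]  0.0001  1.6
```

```bash
python3 -m jog '[0,0,0.02,0,0,0,0, 0,0,0,0,0,0,0]'|python3 f.py
python3 -m jog '[0,0,0.02,0,0,0,0, 0,0,0,0,0,0,0]'|python3 f.py
```

```text
8.18  [0.504, -0.1273, 0.0788] F  [-2.5, 0.4, 7.2]  0.0001  3.3
 8.43  [0.5041, -0.1273, 0.0772] F  [-3.0, 0.6, 9.9]  0.0002  4.9
```

```bash
python3 -m jog '[0,0,0.022,0,0,0,0, 0,0,0,0,0,0,0, 0,0,0,0,0,0,0, 0,0,0,0,0,0,0,0,0,0,0,0,0,0]'|python3 f.py
python3 -m jog '[0,0,-0.22,0,0,0,0, -0.275,0,0,0,0,0,0, -0.275,0,0,0,0,0,0, 0,0,0,0,0,0,0, 0,0,0,0,0,0,0]'|python3 f.py
python3 -c "
from h import *
go(.4866,-.1788,.090,-.3223)"
```

```text
9.05  [0.5041, -0.1273, 0.0756] F  [-3.5, 1.4, 13.7]  0.0001  6.5
 9.68  [0.4865, -0.179, 0.0959] F  [-0.8, -0.2, -0.2]  0.0002  0.0
clock 9.675 tcp [ 0.4865 -0.179   0.0959] zax [-0.     0.001 -1.   ] move [0.002 0.001 0.059] wz 0.0 F [-0.8  -0.16 -0.24]
```

Hole 2 is stiff (13.7 N at about 6.5–7 mm). Hole 3 next.

```bash
python3 -m jog '[0,0,0.059,0,0,0,0, 0,0,0,0,0,0,0]'|python3 f.py
python3 -m jog '[0,0,0.02,0,0,0,0, 0,0,0,0,0,0,0]'|python3 f.py
python3 -m jog '[0,0,0.02,0,0,0,0, 0,0,0,0,0,0,0]'|python3 f.py
python3 -m jog '[0,0,0.02,0,0,0,0, 0,0,0,0,0,0,0]'|python3 f.py
```

```text
9.93  [0.4867, -0.1788, 0.0898] F  [0.0, 0.0, 1.5]  -0.0002  0.4
 10.18  [0.487, -0.1791, 0.0885] F  [0.9, 1.8, 4.0]  -0.0  1.6
 10.42  [0.487, -0.1791, 0.0868] F  [0.2, 2.1, 6.0]  -0.0001  3.2
 10.68  [0.4871, -0.1791, 0.0852] F  [-0.5, 3.5, 9.6]  -0.0003  4.7
```

```bash
python3 -m jog '[0,0,0.022,0,0,0,0, 0,0,0,0,0,0,0, 0,0,0,0,0,0,0, 0,0,0,0,0,0,0,0,0,0,0,0,0,0]'|python3 f.py
python3 -m jog '[0,0,-0.16,0,0,0,0, -0.275,0,0,0,0,0,0, -0.275,0,0,0,0,0,0, 0,0,0,0,0,0,0, 0,0,0,0,0,0,0]'|python3 f.py
python3 -c "
from h import *
go(.4692,-.231,.090,-.3223)"
```

```text
11.3  [0.4871, -0.1791, 0.0835] F  [-2.2, 4.6, 12.3]  -0.0002  6.3
 11.92  [0.4687, -0.2312, 0.0977] F  [0.2, 0.1, 1.1]  0.0  0.0
clock 11.925 tcp [ 0.4687 -0.2312  0.0977] zax [-0.001  0.001 -1.   ] move [0.003 0.004 0.077] wz 0.0 F [0.22 0.09 1.06]
```

Hole 3 is stiff (about 13 N). Hole 4 next.

```bash
python3 -m jog '[0,0,0.077,0,0,0,0, 0,0,0,0,0,0,0]'|python3 f.py
python3 -m jog '[0,0,0.02,0,0,0,0, 0,0,0,0,0,0,0]'|python3 f.py
python3 -m jog '[0,0,0.02,0,0,0,0, 0,0,0,0,0,0,0]'|python3 f.py
python3 -m jog '[0,0,0.02,0,0,0,0, 0,0,0,0,0,0,0]'|python3 f.py
```

```text
12.18  [0.4686, -0.2305, 0.0894] F  [-0.5, 0.3, -0.3]  0.0001  0.0
 12.42  [0.4691, -0.2314, 0.0883] F  [-0.5, -0.7, 0.1]  0.0002  0.0
 12.68  [0.4691, -0.2316, 0.0863] F  [0.2, 0.3, 1.2]  -0.0  0.0
 12.92  [0.469, -0.2316, 0.0842] F  [-0.8, -0.6, 0.4]  -0.0001  0.0
```

```bash
python3 -m jog '[0,0,0.02,0,0,0,0, 0,0,0,0,0,0,0]'|python3 f.py
python3 -m jog '[0,0,0.02,0,0,0,0, 0,0,0,0,0,0,0]'|python3 f.py
python3 -m jog '[0,0,0.02,0,0,0,0, 0,0,0,0,0,0,0]'|python3 f.py
```

```text
13.18  [0.469, -0.2316, 0.0822] F  [-0.1, 0.0, 0.9]  0.0001  0.0
 13.42  [0.4692, -0.2317, 0.0804] F  [0.1, 0.8, 0.1]  -0.0005  0.6
 13.68  [0.4692, -0.2317, 0.0785] F  [-0.8, 1.0, 2.7]  0.0  1.2
```

```bash
python3 -m jog '[0,0,0.02,0,0,0,0, 0,0,0,0,0,0,0]'|python3 f.py
python3 -m jog '[0,0,0.01,0,0,0,0, 0,0,0,0,0,0,0, 0,0,0,0,0,0,0, 0,0,0,0,0,0,0,0,0,0,0,0,0,0]'|python3 f.py
```

```text
13.92  [0.4692, -0.2317, 0.0765] F  [-0.4, 0.3, 3.7]  -0.0002  1.8
 14.55  [0.4692, -0.2317, 0.0755] F  [-1.0, -0.0, 4.7]  -0.0003  2.1
```

Hole 4 is soft, so holes 2 and 3 get moved. Rising, opening the fingers and going over hole 3.

```bash
python3 -m jog '[0,0,-0.5,0,0,0,0, 0.275,0,0,0,0,0,0.8, 0.275,0,0,0,0,0,0.8, 0,0,0,0,0,0,0.8, 0,0,0,0,0,0,0.8]'|python3 f.py
python3 -c "
from h import *
go(.4868,-.179,.041,-.3223)
from cell import bot
T=bot.camera('top');cv2.imwrite('pics/g.png',cv2.resize(T['img'][180:300,260:420,::-1],(800,600),interpolation=cv2.INTER_CUBIC))"
```

```text
15.18  [0.4862, -0.1797, 0.1249] F  [-0.4, -0.3, 0.1]  0.0681  0.0
clock 15.175 tcp [ 0.4862 -0.1797  0.1249] zax [-0.001 -0.    -1.   ] move [0.009 0.005 0.839] wz 0.001 F [-0.43 -0.32  0.06]
```

```bash
python3 -m jog '[0.009,0.005,0.4,0,0,0,0.8, 0,0,0.35,0,0,0,0.8, 0,0,0.09,0,0,0,0.8, 0,0,0,0,0,0,0.8]'|python3 f.py
python3 -m jog '[0,0,0,0,0,0,0.3, 0,0,0,0,0,0,0.3, 0,0,0,0,0,0,0.3, 0,0,0,0,0,0,0.3]' 40|python3 f.py
```

```text
15.72  [0.4869, -0.1791, 0.0413] F  [-0.2, -0.1, 0.8]  0.0686  0.0
 16.23  [0.4885, -0.1795, 0.043] F  [-1.2, 0.7, 6.4]  0.0348  39.8
```

```bash
python3 -m jog '[0,0,-0.15,0,0,0,0.3, 0,0,-0.4,0,0,0,0.3, 0,0,-0.4,0,0,0,0.3, 0,0,-0.35,0,0,0,0.3, 0,0,0,0,0,0,0.3]'|python3 f.py
python3 -c "
from h import *
go(.4957,.2302,.17,-.3223)
from cell import bot
T=bot.camera('scene');cv2.imwrite('pics/g.png',cv2.resize(T['img'][140:300,130:340,::-1],(787,600),interpolation=cv2.INTER_CUBIC))"
```

```text
16.85  [0.4895, -0.1798, 0.1754] F  [0.8, -0.3, -0.7]  0.0348  42.0
clock 16.85 tcp [ 0.4895 -0.1798  0.1754] zax [ 0.006 -0.003 -1.   ] move [ 3.909 -1.239  0.041] wz 0.001 F [ 0.83 -0.31 -0.7 ]
```

View pics/g.png

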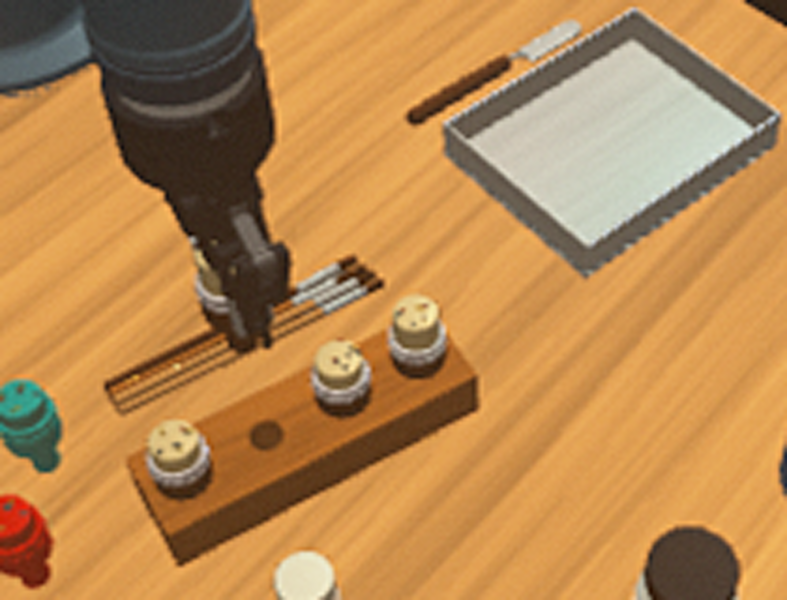

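The dauber from hole 3 is in the fingers (about (225,290) in the crop) and its hole is empty at (267,435). Carrying it to the tray.

```bash
python3 -m jog '[0.49,-0.155,0,0,0,0,0.3, 0.49,-0.155,0,0,0,0,0.3, 0.49,-0.155,0,0,0,0,0.3, 0.49,-0.155,0,0,0,0,0.3, 0.49,-0.155,0,0,0,0,0.3, 0.49,-0.155,0,0,0,0,0.3, 0.49,-0.155,0,0,0,0,0.3, 0.49,-0.155,0,0,0,0,0.3]'|python3 f.py
python3 -m jog '[0,0,0,0,0,0,0.3,0,0,0,0,0,0,0.3]'|python3 f.py
python3 -c "
from h import *
go(.4957,.2302,.045,-.3223)"
```

```text
17.9  [0.4924, 0.2337, 0.1699] F  [0.7, 0.4, -0.1]  0.0347  42.0
 18.15  [0.4927, 0.2318, 0.1702] F  [0.2, -0.9, -1.4]  0.0348  42.0
clock 18.15 tcp [0.4927 0.2318 0.1702] zax [-0.002 -0.001 -1.   ] move [-0.003  0.036  1.252] wz 0.002 F [ 0.15 -0.87 -1.43]
```

```bash
python3 -m jog '[0,0,0.5,0,0,0,0.3, 0,0,0.5,0,0,0,0.3, 0,0,0.22,0,0,0,0.3, 0,0,0,0,0,0,0.3]'|python3 f.py
python3 -m jog '[0,0,0.02,0,0,0,0.3, 0,0,0,0,0,0,0.3]'|python3 f.py
```

```text
18.65  [0.4913, 0.23, 0.0472] F  [-0.7, 0.2, -0.4]  0.0346  42.0
 18.9  [0.495, 0.2324, 0.0487] F  [0.7, -0.3, -0.4]  0.0347  42.0
```

```bash
python3 -m jog '[0,0,0,0,0,0,0.3, 0,0,0,0,0,0,0.3]'|python3 f.py; python3 -c "
from h import *
go(.4957,.2302,.045,-.3223)
from cell import bot
print(np.round(bot.read_state()['q'],3))"
```

```text
19.15  [0.4942, 0.2325, 0.048] F  [1.0, -0.5, -0.2]  0.0349  42.0
clock 19.15 tcp [0.4942 0.2325 0.048 ] zax [ 0.001  0.    -1.   ] move [-0.017  0.022  0.03 ] wz 0.001 F [ 0.99 -0.52 -0.23]
[ 0.324  0.445 -0.318  0.807 -0.     2.216]
```

```bash
python3 -m jog '[0,0,0.03,0,0,0,0.3, 0,0,0,0,0,0,0.3]'|python3 f.py
python3 -m jog '[0,0,0,0,0,0,0.4, 0,0,0,0,0,0,0.7, 0,0,0,0,0,0,0.8, 0,0,0,0,0,0,0.8]'|python3 f.py
```

```text
19.4  [0.4934, 0.2323, 0.044] F  [0.0, 0.1, -0.7]  0.0347  42.0
 19.9  [0.4938, 0.2324, 0.0444] F  [-0.1, 0.8, -0.5]  0.0685  0.0
```

Released. Rising and returning to hole 2.

```bash
python3 -m jog '[0,0,-0.3,0,0,0,0.8, 0,0,-0.5,0,0,0,0.8, 0,0,-0.4,0,0,0,0.8, 0,0,0,0,0,0,0.8]'|python3 f.py
python3 -c "
from h import *
go(.504,-.127,.13,-.3223)
from cell import bot
T=bot.camera('scene');cv2.imwrite('pics/t.png',cv2.resize(T['img'][100:300,130:390,::-1],(780,600),interpolation=cv2.INTER_CUBIC))"
```

```text
20.4  [0.4965, 0.2333, 0.1682] F  [0.6, 0.1, 0.3]  0.0686  0.0
clock 20.4 tcp [0.4965 0.2333 0.1682] zax [ 0.007  0.002 -1.   ] move [-3.396  1.209  0.374] wz 0.001 F [0.57 0.13 0.26]
```

View pics/t.png

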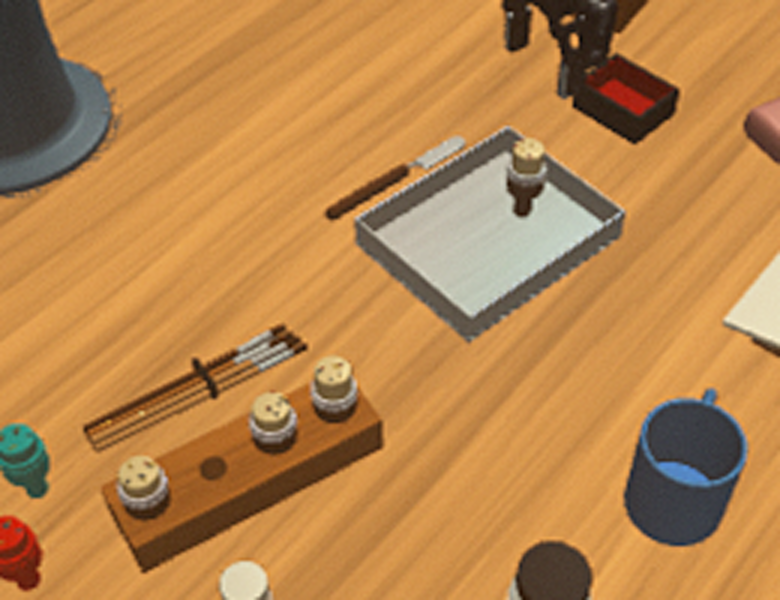

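The first stiff dauber stands in the tray at about (525,180) in the crop. The other three still stand in their holes at (140,485), (272,420) and (333,385).

```bash
python3 -m jog '[-0.485,0.173,0,0,0,0,0.8, -0.485,0.173,0,0,0,0,0.8, -0.485,0.173,0,0,0,0,0.8, -0.485,0.173,0,0,0,0,0.8, -0.485,0.173,0,0,0,0,0.8, -0.485,0.173,0,0,0,0,0.8, -0.485,0.173,0,0,0,0,0.8, 0,0,0.37,0,0,0,0.8]'|python3 f.py
python3 -m jog '[0,0,0,0,0,0,0.8, 0,0,0,0,0,0,0.8, 0,0,0,0,0,0,0.8]'|python3 f.py
python3 -c "
from h import *
go(.504,-.127,.041,-.3223)"
```

```text
21.45  [0.503, -0.1323, 0.1278] F  [-0.3, -0.9, -2.1]  0.0685  0.0
 21.82  [0.5018, -0.1276, 0.1284] F  [-0.2, -0.2, -0.6]  0.0684  0.0
clock 21.825 tcp [ 0.5018 -0.1276  0.1284] zax [ 0.001 -0.001 -1.   ] move [0.012 0.017 0.874] wz 0.003 F [-0.18 -0.19 -0.57]
```

```bash
python3 -m jog '[0.012,0.027,0.4,0,0,0,0.8, 0,0,0.38,0,0,0,0.8, 0,0,0.09,0,0,0,0.8, 0,0,0,0,0,0,0.8]'|python3 f.py
python3 -m jog '[0,0,0,0,0,0,0.3, 0,0,0,0,0,0,0.3, 0,0,0,0,0,0,0.3, 0,0,0,0,0,0,0.3]' 40|python3 f.py
python3 -m jog '[0,0,-0.15,0,0,0,0.3, 0,0,-0.4,0,0,0,0.3, 0,0,-0.4,0,0,0,0.3, 0,0,-0.35,0,0,0,0.3, 0,0,0,0,0,0,0.3]'|python3 f.py
python3 -c "
from h import *
go(.478,.132,.17,-.3223)"
```

```text
22.32  [0.5044, -0.1275, 0.041] F  [-0.7, 0.3, 0.3]  0.0681  0.0
 22.82  [0.5055, -0.1283, 0.0421] F  [-1.3, 1.2, 6.6]  0.0347  39.6
 23.45  [0.5063, -0.1286, 0.1745] F  [0.5, 0.1, -1.2]  0.0346  42.1
clock 23.45 tcp [ 0.5063 -0.1286  0.1745] zax [ 0.007 -0.003 -1.   ] move [ 2.383 -1.094  0.036] wz 0.001 F [ 0.54  0.08 -1.19]
```

```bash
python3 -m jog '[0.4,-0.182,0,0,0,0,0.3, 0.4,-0.182,0,0,0,0,0.3, 0.4,-0.182,0,0,0,0,0.3, 0.4,-0.182,0,0,0,0,0.3, 0.4,-0.182,0,0,0,0,0.3, 0.4,-0.182,0,0,0,0,0.3, 0,0,0,0,0,0,0.3, 0,0,0,0,0,0,0.3]'|python3 f.py
python3 -m jog '[0,0,0.5,0,0,0,0.3, 0,0,0.5,0,0,0,0.3, 0,0,0.25,0,0,0,0.3, 0,0,0,0,0,0,0.3, 0,0,0,0,0,0,0.3]'|python3 f.py
```

```text
24.45  [0.4759, 0.1341, 0.1698] F  [-0.2, 0.1, 0.3]  0.0348  42.0
 25.08  [0.4775, 0.1338, 0.0464] F  [0.2, -0.8, -0.6]  0.0346  42.0
```

```bash
python3 -m jog '[0,0,0.03,0,0,0,0.3, 0,0,0,0,0,0,0.3]'|python3 f.py
python3 -m jog '[0,0,0,0,0,0,0.4, 0,0,0,0,0,0,0.7, 0,0,0,0,0,0,0.8, 0,0,0,0,0,0,0.8]'|python3 f.py
python3 -m jog '[0,0,-0.3,0,0,0,0.8, 0,0,-0.5,0,0,0,0.8, 0,0,-0.5,0,0,0,0.8, 0,0,0,0,0,0,0.8, 0,0,0,0,0,0,0.8, 0,0,0,0,0,0,0.8]'|python3 f.py
python3 -c "
from h import *
from cell import bot
T=bot.camera('scene');cv2.imwrite('pics/e.png',cv2.resize(T['img'][100:300,130:390,::-1],(780,600),interpolation=cv2.INTER_CUBIC))"
```

```text
25.32  [0.4772, 0.1345, 0.0432] F  [0.9, 0.0, -0.8]  0.0346  42.0
 25.82  [0.4765, 0.1345, 0.0424] F  [0.2, 0.2, 0.0]  0.0684  0.0
 26.58  [0.4751, 0.1343, 0.1707] F  [0.0, -0.5, -0.5]  0.0682  0.0
```

View pics/e.png

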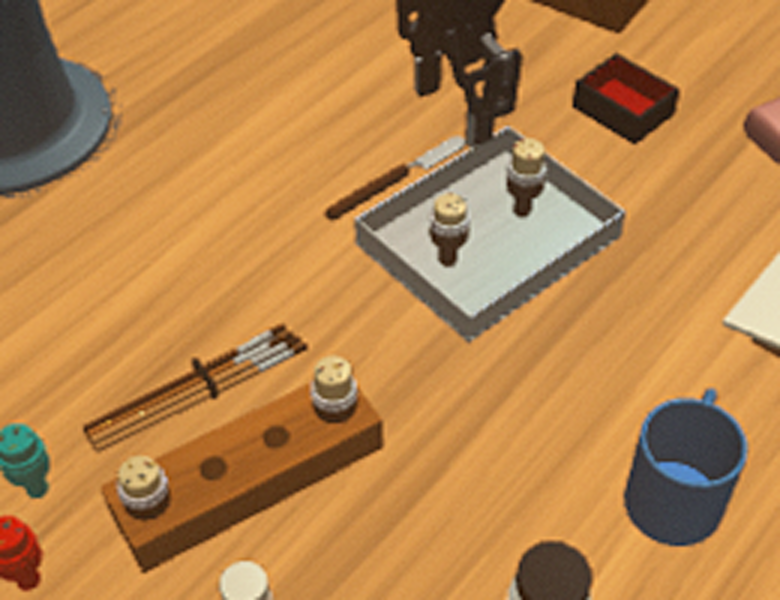

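Both stiff daubers stand in the tray at (450,225) and (525,180) in the crop. The soft ones stand in holes 1 and 4 at (333,385) and (140,485), and the gripper is clear.

```bash
python3 -c "
from cell import bot
print(bot.hand_in())"
```

```text
the job is handed in; nothing more can be done
None
```

I pressed all four sponges in order: holes 2 and 3 were stiff and now stand in the tray, holes 1 and 4 were soft and stay in the stand, nothing else looked moved in the last picture, and I handed the job in at about 27 s (no verdict was returned).

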